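# Ready the glaze scale

### The arm

A 6-joint arm with a two-finger parallel gripper is mounted at the origin on the work surface. World frame = base frame: x ahead of the robot, y to its left, z up, the work surface at z = 0. Lengths are in m, angles in rad, forces in N, time in s.
With the tool pointing down it reaches from about 0.35 to 0.975 m from the base axis. Payload 4.9 kg.
Tool frame: the origin (TCP) lies midway between the tips of the shut fingers; the grasp point (between the pads) lies 19 mm behind it; x points along the fingers, y is the direction in which the jaws open and shut, and the axes are right-handed (so a half turn about x gives the same grasp; the last joint's range is limited). The gripper opens to 85 mm and grips with 20 to 120 N. Pads are 22 mm wide; open, the fingers measure 114 mm over their backs; the gripper's body (76 mm by 85 mm) begins 54 mm behind the grasp point. The pads swing forward as they close: fully open they stand 13 mm farther back than shut.
Start: joints at [1.038, 0.053, 1.613, -0, 1.476, -0.119], TCP at [0.251, 0.572, 0.204] pointing down, gripper open.
Joint ranges: [-3.01, 3.01], [-1.01, 2.22], [0.06, 2.58], [-1.02, 4.17], [0.09, 2.62], [-3.14, 3.14]. Speed limits (rad/s): [2.57, 2.57, 3.14, 3.14, 3.14, 3.14].

### API

Orientations are given as a unit quaternion [w, x, y, z].
In Python, from plant import manip gives the robot as it stands.
- The arm moves only by the tool send_rows, never from a script. Its argument "motion" is a list that holds one entry, the list of rows, each a list of 6 numbers: the shift along the world's x, y, z in cm, then the turn, a rotation vector about the world's x, y, z in rad. A call has 1 to 12 rows; each row shifts and turns the commanded pose from where the row before left it; what a row does not reach is not made up. A row lasts 1/12 s, in which the tool goes at most 41.7 mm and 7.16 degrees, less where a joint would pass 70% of its speed; a pose out of reach is approached as far as the arm can. A call with a gripper value outside its range is refused whole. "fingers" is the closure, from 0 (fully open) to 1 (shut), set as the call begins (left out, the last holds). The fingers move at their own pace and stop on an object; the grip force is fixed at half the most. Time passes only in rows, so rows that do not move let the fingers close. It gives the time, the measured TCP pose, the force and the opening at its end, in the units of the state.
- manip.state(): the state, without advancing time (a new reading comes with each control period).
- manip.grab_frame(name): name is "scene" or "top" or "wrist"; returns the picture (384x512x3 uint8, red, green, blue); there is no depth.
- manip.calibration(name): a dict with "mtx" (3x3 intrinsics, pixels), "cam_to_world" (4x4, takes a point from camera to world coordinates); the wrist camera has in their place "hand_eye" (4x4, takes a point from camera to tool coordinates, whose origin is the TCP and whose axes are the tool frame's). Camera axes: x right, y up, looking along -z (the intrinsics and any distortion apply to the point x, -y, -z); pixel columns grow to the right and rows downward; lengths in m; the calibration is good to about 2 mm. A picture is of the moment at which its call begins: read the wrist's pose just before it. calibration takes no time and is no camera call.
- manip.job_done(): hands the job in, once; it reports no verdict.
Trained networks look in the newest picture that a camera, given by its name, has taken for a name from the list of things; names that differ only in an ending like _2 or _b are one class to them, and where a whole thing is asked for, a point or a joint stands for the part that bears it (a point fixed in the world has none). Each returns a list of dicts, best first, with "confidence" (0 to 1); they miss things now and then, are a little off and sometimes report something else, mostly with a low value. They report only what shows in the picture. A call takes as long as a camera call.
- manip.boxes_of(query, camera): "centre" ([x, y, z] in m, in the coordinates of the camera as it stood for that picture, good to about 4 mm: the middle of the surface that is visible of it).
- manip.trace(query, camera): "region" (384x512 bool, what is visible of it).
- manip.landmark_of(query, camera): "centre" ([x, y, z] in m, in the coordinates of the camera as it stood for that picture, good to about 4 mm: a listed point, or the origin of a listed thing).
The state is a dict: "time": time; "joint_pos": joint angles; "joint_vel": joint speeds; "joint_efforts": joint torques, N m; "tool_pos": TCP position; "tool_rot": TCP orientation; "contact_force": force on the tool from outside, world axes, zero at the start; "ft_torque": the same for the moment, N m; "gripper_width": opening from 0.0 (shut) to 1.0 (fully open).
Only numpy, scipy, OpenCV 4.12 (cv2) and the standard library are available. Lean on these libraries where they do the work, as an engineer would, in place of code of your own. Each camera call takes 0.05 s, during which the arm holds its last target.

### The job

Get the bench scale ready for weighing glaze into the empty tub that stands on its pan: with the fingertips, push the raised near half of the power rocker down until it is fully on, then press the round units key and let it go, then press the long tare bar and let it go. Press lightly, one key at a time, and keep off the square key, the pan and the tub; the scale stays standing where it is, and nothing around it is picked up or moved.

Things in the scene. Friction and masses are not known exactly. Their poses are not given: they have to be found in the camera images.
- scale: Low white bench scale, 310 mm deep (x), 320 wide (y), 3.7 kg, loose on rubber feet. Origin: centre of its underside; +x from keypad edge to back, +y to the left as one faces the keypad. The grey keypad panel (front 100 mm, centre at -0.108, 0, 0.045) climbs 0.20 rad towards +x. From left to right it carries, all in the same pale plastic: power rocker, round units key, square key, long tare bar.
- power (a joint): Power rocker: 0 = off (near half raised, as at the start), 0.34 rad = fully on (near half flat with the panel); on counts above 0.28. V-shaped paddle 30 mm wide, 60 mm long up the slope, in a black bezel, pivoting in its middle about the scale's y. Pushing down its near half (towards the scale's -x edge) turns it on; about 1 to 2 N; it stays where left.
- power_spot (a point): The place to push on the rocker: on the upper face of its near half, 20 mm from the pivot (half is 30 mm long), midway across. It moves with the paddle: about 7 mm down from off to fully on. Axes turn with the paddle, parallel to the panel when off. Once on, its rubber seal gives up to 4 mm more (about 3.5 N per mm).
- units (a joint): Travel of the round units key into the panel: 0 = up, 0.007 m = fully down; counts as pressed beyond 0.003 and springs back by itself. Spring: 1.4 N to start moving, 3.5 N at 0.003, 6.3 N fully down.
- units_spot (a point): Centre of the top of the round units key: diameter 24 mm, standing 10 mm proud of the panel. z is the panel's normal, along which the key sinks.
- count (a joint): Travel of the square key (22 x 22 mm, 10 mm proud, between the round key and the bar), the same spring: 0 = up. Not to be pressed.
- count_spot (a point): Centre of the top of the square key.
- tare (a joint): Travel of the long tare bar into the panel: 0 = up, 0.007 m = fully down; counts as pressed beyond 0.003 and springs back by itself. Same spring as the units key.
- tare_spot (a point): Centre of the top of the long tare bar: 22 mm by 62 mm (long side along the scale's y), 10 mm proud of the panel. z is the panel's normal, along which the bar sinks.
- pan: Stainless weighing pan fixed on the scale, 205 x 300 mm, its top 68 mm above the table; its front edge is 48 mm in front of the scale's origin (x -0.048). Origin: centre, 12 mm below its top. Not to be touched.
- tub: Empty open round white plastic tub standing loose on the pan's back half, diameter 84 mm, 45 mm high (rim 113 mm above the table), 60 g. Origin: centre of its underside. Not to be touched.
- star_a: Loose eight-pointed star tile of buff clay, 119 mm across the points, 14 mm thick, on the table in front of the scale. Origin: centre of its underside. Bystander.
- star_b: Second star tile, the same, beside the first. Bystander.
- tile: Loose square white tile, 98 x 98 x 11 mm, to the right of the scale. Origin: centre of its underside. Bystander.
- jar_a: Loose lidded glaze jar, diameter 68 mm, 68 mm high, beside the scale. Origin: centre of its underside. Bystander.
- jar_b: Second lidded jar, the same, beside the scale. Bystander.
- bowl: Loose small white bowl, diameter 84 mm, 36 mm high, beside the scale. Origin: centre of its underside. Bystander.
- brush: Loose glaze brush, 170 mm long, lying in front of the scale to the right. Bystander.

How it is judged:
On the way, in this order (a step that is already met when the one before it is completed fails the run):
1. the power rocker is pushed over to on (value of joint power above 0.28 rad), for 0.1 s.
2. the round units key is pressed (value of joint units above 0.003 m), for 0.05 s.
3. the units key is let go (value of joint units below 0.001 m), for 0.05 s.
4. the long tare bar is pressed (value of joint tare above 0.003 m), for 0.05 s.
At the end, for the whole second after the job is handed in: The rocker is on (above 0.28 rad), all three keys are up again (within 1 mm), the scale stands level within 20 mm of where it was and the tub stands upright on the pan, both at rest (value of joint power above 0.28 rad and value of joint each of units, count, tare below 0.001 m and distance of scale from where it was at the start of the episode below 0.02 m and angle between scale's own z axis and vertical below 0.03 rad and linear speed of each of scale, tub below 0.01 m/s and z of tub in the frame of pan between 0.008 and 0.016 m and angle between tub's own z axis and vertical below 0.05 rad); the robot touches nothing.
It fails at once if a key is pressed while the power is still off, the square key is pressed, or two keys are pressed at once ((value of joint power below 0.25 rad and value of joint any of units, tare above 0.002 m) or value of joint count above 0.002 m or value of joint each of units, tare above 0.002 m).
It fails at once if the scale is pressed hard (over 25 N) (contact force between any of the fingers, the arm and scale above 25 N).
It fails at once if the scale is shoved (20 mm), lifted or tipped (distance of scale from where it was at the start of the episode above 0.02 m or height (world z) of scale above 0.006 m or angle between scale's own z axis and vertical above 0.06 rad).
It fails at once if the pan or the tub is touched (contact force between any of the fingers, the arm and pan above 1 N or contact force between any of the fingers, the arm and tub above 0.5 N).
It fails at once if something around the scale is moved (20 mm) or lifted (distance of any of star_a, star_b, tile, jar_a, jar_b, bowl, brush from where it was at the start of the episode above 0.02 m).
It also fails if it takes over 43 s, if anything falls off the work surface, if the arm or the gripper's body presses on something with over 40 N, if the wrist force passes 120 N, or if a joint passes its speed limit or range.

## Working session

There is one attempt and no reset: what is moved stays moved. The work goes in short steps, Python scripts to look and compute and a tool call to move; the robot and the scene stay as the last step left them, time stands still between calls to the robot, and variables do not carry over. Pictures are saved under pics/ and viewed, and the job is handed in when it is done.

Besides the shell and the picture viewer there is one more tool, called after "Call:" as name(argument=value, ...) on one line, values as JSON. send_rows: Moves the arm, as the interface text tells. Its arguments: {"type":"object","properties":{"motion":{"type":"array","items":{"type":"array","items":{"type":"array","items":{"type":"number"}}}},"fingers":{"type":"number"}},"required":["motion"]}

```bash
ls; mkdir -p pics
python3 - <<'E'
from plant import manip
import cv2, numpy as np
print(manip.state())
for n in ("scene","top"):
    im=manip.grab_frame(n); cv2.imwrite(f"pics/{n}0.png",im[:,:,::-1])
    c=manip.calibration(n); T=np.array(c["cam_to_world"]); print(n,c)
    for q in ("scale","power_spot","units_spot","count_spot","tare_spot","pan","tub"):
        for d in manip.landmark_of(q,n)[:2]:
            p=T@np.append(d["centre"],1); print(q,round(d["confidence"],2),p[:3].round(4))
E
```

```text
pics
{'time': 0.0, 'joint_pos': array([ 1.03798068e+00,  5.33752556e-02,  1.61431209e+00,  3.99439445e-05,
        1.47599335e+00, -1.19003628e-01]), 'joint_vel': array([-0.00130435, -0.00257657, -0.00076   , -0.0004832 ,  0.00213494,
       -0.00109019]), 'joint_efforts': array([ 6.75354386e-04, -3.93685591e+01, -3.70174205e+01, -5.75154695e-05,
        7.11604502e-03,  9.04039979e-06]), 'tool_pos': array([0.25095488, 0.57165793, 0.20314087]), 'tool_rot': array([ 0.69177471,  0.14456936,  0.69227407, -0.1459591 ]), 'contact_force': array([ 0.64409345, -0.19864368, -0.53384255]), 'ft_torque': array([-0.03499796,  0.03207261, -0.01785274]), 'gripper_width': 0.9974311321516388}
scene {'mtx': array([[410.98193514,   0.        , 260.40127782],
       [  0.        , 410.98193514, 187.33150928],
       [  0.        ,   0.        ,   1.        ]]), 'cam_to_world': array([[-0.44520402, -0.73791495,  0.50722273,  1.14929752],
       [ 0.89531399, -0.3577564 ,  0.26537374,  0.32540578],
       [-0.01436107,  0.57226906,  0.81994017,  0.96784665],
       [ 0.        ,  0.        ,  0.        , 
[... 381 characters left out ...]
3160785],
       [  0.        ,   0.        ,   1.        ]]), 'cam_to_world': array([[-0.10955534,  0.97160269, -0.20972803,  0.38106475],
       [-0.99396055, -0.10843012,  0.01689183,  0.04542404],
       [-0.00632869,  0.21031198,  0.97761384,  0.92361826],
       [ 0.        ,  0.        ,  0.        ,  1.        ]])}
scale 0.66 [ 6.236e-01  3.240e-02 -4.000e-04]
scale 0.41 [ 0.4694 -0.0367  0.054 ]
power_spot 0.71 [0.5292 0.1824 0.0625]
units_spot 0.62 [0.5086 0.1124 0.0488]
tare_spot 0.45 [ 0.4461 -0.1446  0.0023]
tare_spot 0.45 [ 0.3528 -0.0809 -0.0009]
pan 0.96 [0.6749 0.0139 0.0589]
pan 0.71 [ 0.4456 -0.1431  0.0009]
tub 0.7 [ 0.6794 -0.0624  0.0694]
tub 0.27 [0.4972 0.0484 0.0516]
```

View pics/scene0.png

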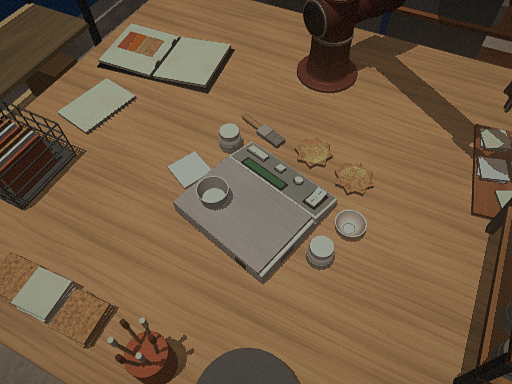

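View pics/top0.png

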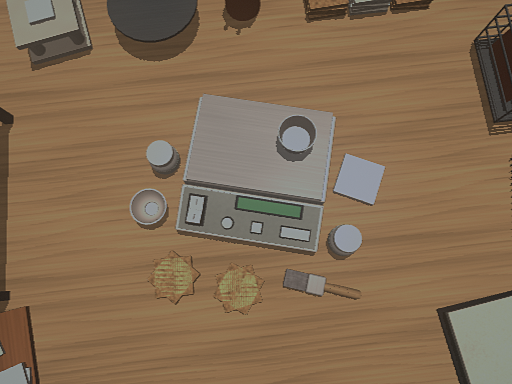

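The scene picture shows the scale centrally at about (255,205), and the tub on its pan at (213,192). In the top picture the keypad strip holds the rocker at (196,209), the units key at (227,223), the square key at (257,228) and the tare bar at (295,234). The star tiles and brush lie in front, and the jars and bowl beside. Next I shut the fingers and go for a closer look.

```bash
cat > h.py <<'E'
from plant import manip
import cv2, numpy as np
from scipy.spatial.transform import Rotation as R
from scipy.optimize import least_squares
def rot(q): return R.from_quat([q[1],q[2],q[3],q[0]])
def proj(P,name,T=None):
    c=manip.calibration(name)
    if T is None: T=np.array(c["cam_to_world"])
    p=(np.atleast_2d(P)-T[:3,3])@T[:3,:3]
    K=np.array(c["mtx"])
    q=np.c_[p[:,0],-p[:,1],-p[:,2]]@K.T
    return q[:,:2]/q[:,2:]
def tool_T(s):
    T=np.eye(4);T[:3,:3]=rot(s["tool_rot"]).as_matrix();T[:3,3]=s["tool_pos"];return T
def goal_R(yaw,a=0.2,flip=1):
    # tool x = -panel normal ; tool y = +-scale y
    M=R.from_euler('z',yaw).as_matrix()
    x=M@np.array([np.sin(a),0,-np.cos(a)]); y=flip*M[:,1]
    return R.from_matrix(np.c_[x,y,np.cross(x,y)])
def plan(goal,Rg):
    s=manip.state(); r0=rot(s["tool_rot"])
    print("d cm",((np.array(goal)-s["tool_pos"])*100).round(2),"rotvec",(Rg*r0.inv()).as_rotvec().round(4), "now",s["tool_pos"].round(4))
E
python3 - <<'E'
from h import *
s=manip.state(); print(rot(s["tool_rot"]).as_matrix().round(3)); print(manip.calibration("wrist"))
for f in (1,-1): plan([0.42,0.09,0.25],goal_R(-0.27,0.2,f))
for c in ("scene","top"):
    big=cv2.imread(f"pics/{c}0.png"); 
    b=big[130:290,160:360] if c=="scene" else big[85:265,165:345]
    cv2.imwrite(f"pics/{c}0z.png",cv2.resize(b,None,fx=3.3,fy=3.3,interpolation=cv2.INTER_CUBIC))
E
```

```text
[[-0.     0.402  0.916]
 [ 0.     0.916 -0.402]
 [-1.     0.    -0.   ]]
{'mtx': array([[332.64224018,   0.        , 257.29563015],
       [  0.        , 332.64224018, 190.90165213],
       [  0.        ,   0.        ,   1.        ]]), 'hand_eye': array([[-1.11971161e-03,  2.86199311e-01, -9.58169453e-01,
        -1.70623453e-01],
       [ 9.99999192e-01, -2.56680352e-04, -1.24526245e-03,
         5.50775877e-04],
       [-6.02336528e-04, -9.58170073e-01, -2.86198792e-01,
        -7.38590262e-02],
       [ 0.00000000e+00,  0.00000000e+00,  0.00000000e+00,
         1.00000000e+00]])}
d cm [ 16.87 -48.22   4.56] rotvec [-0.0672 -0.1886  0.1433] now [0.2513 0.5722 0.2044]
d cm [ 16.87 -48.22   4.56] rotvec [ 0.2827 -0.1005 -2.9835] now [0.2513 0.5722 0.2044]
```

View pics/top0z.png

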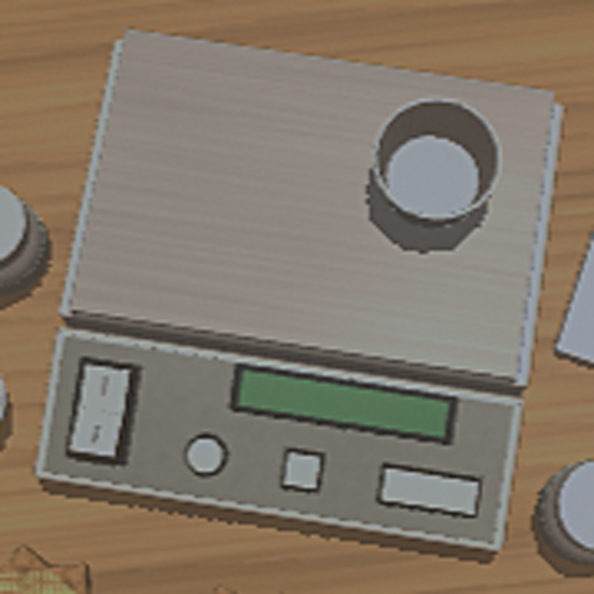

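The zoomed top picture shows the keypad clearly: rocker at crop (102,412), units key (207,456), square key (302,470), tare bar (430,490). Now I move to a viewing pose.

Call:
send_rows(motion=[[[1.4,-4,0.4,-0.0056,-0.0157,0.012],[1.4,-4,0.4,-0.0056,-0.0157,0.012],[1.4,-4,0.4,-0.0056,-0.0157,0.012],[1.4,-4,0.4,-0.0056,-0.0157,0.012],[1.4,-4,0.4,-0.0056,-0.0157,0.012],[1.4,-4,0.4,-0.0056,-0.0157,0.012],[1.4,-4,0.4,-0.0056,-0.0157,0.012],[1.4,-4,0.4,-0.0056,-0.0157,0.012],[1.4,-4,0.4,-0.0056,-0.0157,0.012],[1.4,-4,0.4,-0.0056,-0.0157,0.012],[1.4,-4,0.4,-0.0056,-0.0157,0.012],[1.4,-4,0.4,-0.0056,-0.0157,0.012]]], fingers=1)

```text
time: 1.8
tool_pos: [0.4159, 0.1006, 0.252]
tool_rot: [0.768, 0.085, 0.626, -0.104]
contact_force: [0.6, 0.5, 0.7]
gripper_width: 0.001
```

Call:
send_rows(motion=[[[0,-0.2,0,0,0,0],[0,0,0,0,0,0],[0,0,0,0,0,0]]])

```text
time: 2.05
tool_pos: [0.4156, 0.1005, 0.2514]
tool_rot: [0.767, 0.086, 0.627, -0.104]
contact_force: [0.3, 0.1, -0.4]
gripper_width: 0.007
```

Run:
```python
from h import *
s=manip.state(); print(s["tool_pos"],s["time"],s["gripper_width"],s["contact_force"])
im=manip.grab_frame("wrist"); cv2.imwrite("pics/w1.png",im[:,:,::-1])
T=tool_T(s)@np.array(manip.calibration("wrist")["hand_eye"])
for q in ("scale","power_spot","units_spot","count_spot","tare_spot","pan"):
    for d in manip.landmark_of(q,"wrist")[:2]:
        print(q,round(d["confidence"],2),(T@np.append(d["centre"],1))[:3].round(4), proj((T@np.append(d["centre"],1))[:3],"wrist",T).round(0))
plan([0.42,0.09,0.25],goal_R(-0.27,0.2))
```

```text
[0.41563655 0.10046042 0.25142826] 2.05 0.006534864357119579 [ 0.33085789  0.08831983 -0.41088123]
scale 0.68 [0.6229 0.0317 0.0027] [[249. 255.]]
power_spot 0.96 [0.5322 0.1864 0.054 ] [[351. 197.]]
units_spot 0.61 [0.5097 0.1129 0.0519] [[287. 195.]]
count_spot 0.64 [0.4885 0.0445 0.05  ] [[228. 192.]]
tare_spot 0.58 [ 0.4698 -0.0292  0.0507] [[165. 194.]]
pan 0.19 [0.5668 0.2869 0.0032] [[419. 183.]]
d cm [ 0.45 -1.14 -0.12] rotvec [ 0.0002 -0.0006 -0.003 ] now [0.4155 0.1014 0.2512]
```

View pics/w1.png

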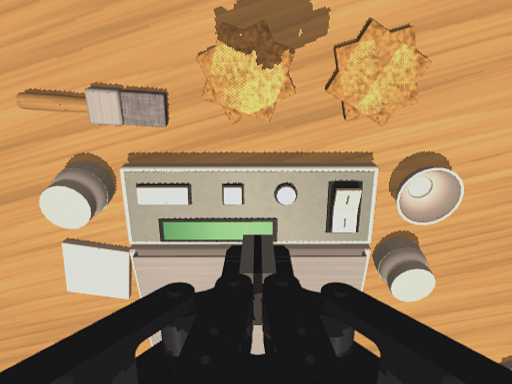

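The wrist picture shows the whole keypad with the near edge at the top: tare bar (163,195), square key (232,195), units key (286,194) and rocker (346,207). The fingertips are at about (257,240). I now refine the positions from pixels.

Run:
```python
from h import *
def blobs(f,box):
    im=cv2.imread(f).astype(int); x0,y0,x1,y1=box
    m=((im.min(2)>(200 if 'w1' in f else 165))).astype(np.uint8); m2=np.zeros_like(m); m2[y0:y1,x0:x1]=m[y0:y1,x0:x1]
    n,l,st,c=cv2.connectedComponentsWithStats(m2,connectivity=4)
    for i in range(1,n):
        if st[i,4]>25: print(f,st[i],c[i].round(2))
blobs("pics/w1.png",(125,170,375,240))
blobs("pics/top0.png",(180,190,325,250))
b=cv2.imread("pics/w1.png")[145:255,110:390]; cv2.imwrite("pics/w1z.png",cv2.resize(b,None,fx=2.85,fy=2.85,interpolation=cv2.INTER_CUBIC))
```

```text
pics/w1.png [368 179   7  61 117] [371.62 211.14]
pics/w1.png [277 187  19  18 239] [286.   195.54]
pics/w1.png [137 188  51  16 758] [162.32 195.79]
pics/w1.png [224 188  17  16 271] [232.03 195.47]
pics/w1.png [125 191   7  49 106] [127.28 216.58]
pics/w1.png [333 191  28  41 868] [345.52 211.66]
```

View pics/w1z.png

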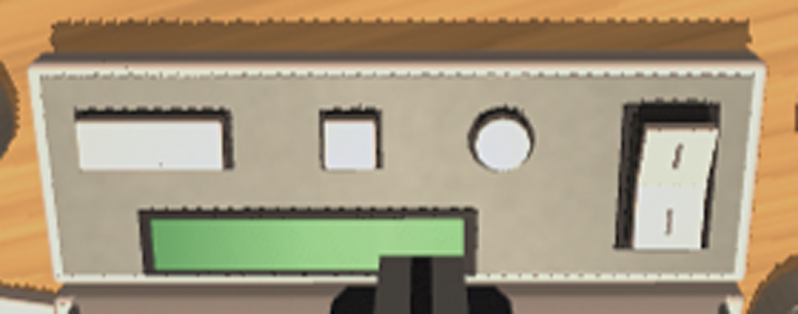

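Run:
```python
from h import *
# wrist pose at w1
s=manip.state()
T=tool_T(s); T[:3,3]=[0.41563655,0.10046042,0.25142826]
T=T@np.array(manip.calibration("wrist")["hand_eye"])
c=.2
def pan_pt(u,v,h): # u along slope, v along y, h proud
    return np.array([-0.108+u*np.cos(c)-h*np.sin(c),v,0.045+u*np.sin(c)+h*np.cos(c)])
cor=np.array([pan_pt(-.05,-.16,0),pan_pt(-.05,.16,0),pan_pt(.05,.16,0),pan_pt(.05,-.16,0)])
pxw=np.array([[120.5,167.8],[378.4,167.8],[370.4,243.2],[130,243.2]])
# top zoom corners /3.3+(165,85)
pxt=np.array([[498,552],[38,476],[62,330],[522,402]])/3.3+[165,85]
def W(P,x): return P@R.from_euler('z',x[2]).as_matrix().T+[x[0],x[1],0]
def res(x,w=1,t=1):
    r=[]
    if w: r.append(proj(W(cor,x),"wrist",T)-pxw)
    if t: r.append(proj(W(cor,x),"top")-pxt)
    return np.concatenate(r).ravel()
for w,t in ((1,0),(0,1),(1,1)):
    f=least_squares(res,[.622,.033,-.26],args=(w,t)); print(f.x.round(4),np.abs(f.fun).max(),f.fun.round(1))
x=f.x
K=np.array(manip.calibration("wrist")["mtx"])
M=R.from_euler('z',x[2]).as_matrix()
n=M@np.array([-np.sin(c),0,np.cos(c)])
def hit(px,h,cam="wrist"):
    TT=T if cam=="wrist" else np.array(manip.calibration(cam)["cam_to_world"]); KK=np.array(manip.calibration(cam)["mtx"])
    d=np.linalg.solve(KK,[px[0],px[1],1]); d=TT[:3,:3]@[d[0],-d[1],-d[2]]
    p0=W(pan_pt(0,0,h)[None],x)[0]
    return TT[:3,3]+d*(((p0-TT[:3,3])@n)/(d@n))
for nme,px,h,pt in (("units",(286,195.5),.01,(207,456)),("count",(232,195.5),.01,(302,470)),("tare",(162.3,195.8),.01,(430,490)),("rock_near",(348.5,199.5),.008,None),("rock_all",(345.5,211.6),.004,(102,412))):
    p=hit(px,h); o=M.T@(p-[x[0],x[1],0]); print(nme,p.round(4),"scale frame",o.round(4), "u",round((o[0]+.108)/np.cos(c),4),"top:",hit(np.array(pt)/3.3+[165,85],h,"top").round(4) if pt else "")
```

```text
[ 0.6229  0.0354 -0.2663] 2.9817211017636254 [-2.7  0.8  2.9  0.6  2.8  0.4 -3.   0.6]
[ 0.6189  0.0313 -0.272 ] 2.0598151713438995 [ 2.   0.2 -1.9 -0.3 -2.1 -0.6  1.9  0.4]
[ 0.6219  0.0345 -0.2673] 3.9509228163608725 [-3.7  0.   2.2  0.1  2.   0.  -4.  -0.   0.8 -1.3 -3.2 -1.  -3.5 -1.4
  0.5 -1.1]
units [0.5106 0.1117 0.0512] scale frame [-0.1277  0.0451  0.0512] u -0.0201 top: [0.5082 0.1082 0.0509]
count [0.4934 0.0486 0.0512] scale frame [-0.1277 -0.0203  0.0512] u -0.0201 top: [0.492  0.0468 0.051 ]
tare [ 0.4715 -0.033   0.0513] scale frame [-0.1273 -0.1047  0.0513] u -0.0196 top: [ 0.4696 -0.0353  0.0511]
rock_near [0.5367 0.1841 0.0504] scale frame [-0.1217  0.1219  0.0504] u -0.014 top: 
rock_all [0.5534 0.1782 0.0499] scale frame [-0.104   0.1205  0.0499] u 0.0041 top: [0.5457 0.1753 0.0485]
```

Call:
send_rows(motion=[[[2.2,1.7,-1.5,0,0,0],[2.2,1.7,-1.5,0,0,0],[2.2,1.7,-1.5,0,0,0],[2.2,1.7,-1.5,0,0,0],[2.15,1.75,-1.5,0,0,0],[0,0,-2,0,0,0],[0,0,-2,0,0,0],[0,0,-2,0,0,0],[0,0,-2,0,0,0],[0,0,-2,0,0,0],[0,0,0,0,0,0],[0,0,0,0,0,0]]])

```text
time: 3.4
tool_pos: [0.5241, 0.1861, 0.075]
tool_rot: [0.766, 0.084, 0.628, -0.104]
contact_force: [0.2, -0.3, 0.6]
gripper_width: -0.004
```

Run:
```python
from h import *
s=manip.state(); print(s["tool_pos"],s["time"],s["contact_force"])
plan([.525,.1865,.0755],goal_R(-.267,.2))
im=manip.grab_frame("wrist"); cv2.imwrite("pics/w2.png",im[:,:,::-1])
T=tool_T(s)@np.array(manip.calibration("wrist")["hand_eye"])
print("tcp px",proj(s["tool_pos"],"wrist",T), "spot px",proj([.529,.1855,.053],"wrist",T))
for q in ("power_spot","units_spot","tare_spot"):
    for d in manip.landmark_of(q,"wrist")[:2]:
        print(q,round(d["confidence"],2),(T@np.append(d["centre"],1))[:3].round(4), proj((T@np.append(d["centre"],1))[:3],"wrist",T).round(0))
im=manip.grab_frame("scene"); cv2.imwrite("pics/s2.png",cv2.resize(im[130:290,220:420,::-1],None,fx=3.5,fy=3.5))
```

```text
[0.52405664 0.18613622 0.07504219] 3.4 [ 0.24564663 -0.30585078  0.6153901 ]
d cm [0.09 0.04 0.05] rotvec [ 0.001  -0.0033  0.0014] now [0.5241 0.1861 0.075 ]
tcp px [[255.63975449 229.71693687]] spot px [[256.95746383 216.01068859]]
power_spot 0.73 [0.5314 0.1818 0.0565] [[252. 224.]]
units_spot 0.55 [0.5109 0.1102 0.0523] [[133. 219.]]
```

View pics/w2.png

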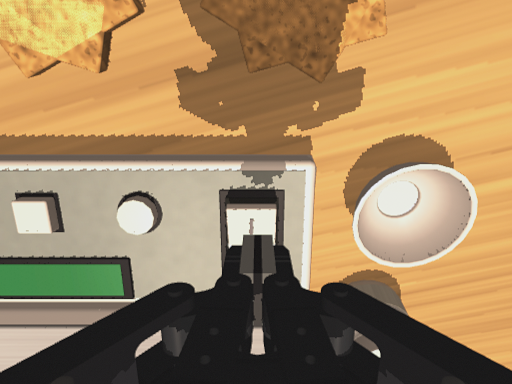

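View pics/s2.png

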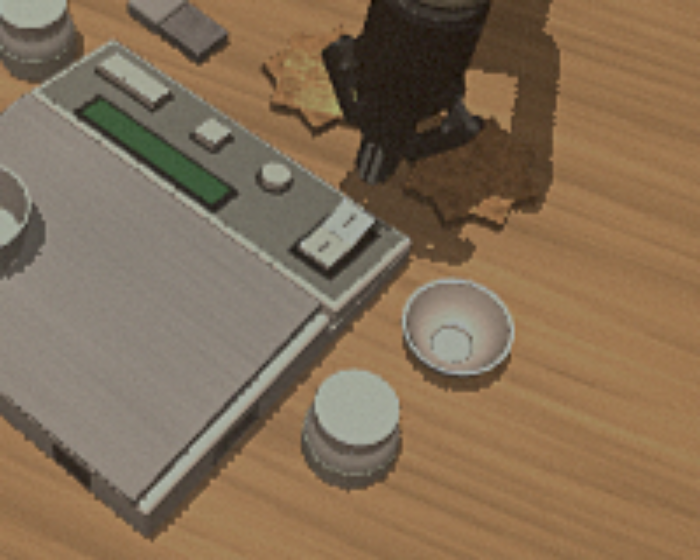

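Run:
```python
from h import *
s=manip.state(); Tt=tool_T(s)
T=Tt@np.array(manip.calibration("wrist")["hand_eye"])
for l in ([0,0,0],[0,0,-.011],[0,0,.011],[-.01,0,0],[0,.01,0],[-.01,0,-.011]):
    p=(Tt@np.append(l,1))[:3]
    print(l,p.round(4),proj(p,"wrist",T).round(1),((proj(p,"scene")-[220,130])*3.5).round(0))
for nm,p in (("spot",[.529,.1855,.053]),("units",[.5106,.1117,.0512]),("tare",[.4715,-.033,.0513])):
    print(nm,proj(p,"wrist",T).round(1),((proj(p,"scene")-[220,130])*3.5).round(0))
```

```text
[0, 0, 0] [0.5265 0.1864 0.0784] [[255.6 229.7]] [[361. 200.]]
[0, 0, -0.011] [0.5161 0.1892 0.0762] [[255.6 211.1]] [[370. 193.]]
[0, 0, 0.011] [0.5369 0.1835 0.0807] [[255.7 247.7]] [[353. 207.]]
[-0.01, 0, 0] [0.5245 0.1869 0.0882] [[255.6 237.3]] [[365. 191.]]
[0, 0.01, 0] [0.5291 0.196  0.0785] [[273.6 229.7]] [[372. 207.]]
[-0.01, 0, -0.011] [0.5142 0.1897 0.086 ] [[255.5 217.7]] [[373. 184.]]
spot [[255.5 209.8]] [[356. 221.]]
units [[135.4 210.9]] [[276. 171.]]
tare [[-101.5  212.3]] [[134.  75.]]
```

Run:
```python
from h import *
for i in range(8):
    s=manip.state(); print(s["time"],s["tool_pos"].round(4),s["tool_rot"].round(4),s["contact_force"].round(2),s["joint_vel"].round(3).tolist())
    if i%2: manip.grab_frame("wrist")
im=manip.grab_frame("scene"); cv2.imwrite("pics/s3.png",cv2.resize(im[130:290,220:420,::-1],None,fx=3.5,fy=3.5))
```

```text
3.65 [0.5265 0.1864 0.0784] [ 0.7681  0.0853  0.6262 -0.1035] [ 0.4  -0.36  0.03] [-0.003, 0.002, 0.007, 0.001, -0.002, 0.0]
3.65 [0.5265 0.1864 0.0784] [ 0.7681  0.0853  0.6262 -0.1035] [ 0.4  -0.36  0.03] [-0.003, 0.002, 0.007, 0.001, -0.002, 0.0]
3.7 [0.5263 0.1862 0.0782] [ 0.7679  0.0853  0.6263 -0.1036] [-0.14  0.78  0.5 ] [-0.003, 0.003, 0.008, -0.001, 0.001, -0.0]
3.7 [0.5263 0.1862 0.0782] [ 0.7679  0.0853  0.6263 -0.1036] [-0.14  0.78  0.5 ] [-0.003, 0.003, 0.008, -0.001, 0.001, -0.0]
3.75 [0.5261 0.1861 0.0778] [ 0.7678  0.0852  0.6265 -0.1037] [ 0.6   0.53 -0.48] [-0.001, 0.003, 0.009, -0.002, -0.002, -0.0]
3.75 [0.5261 0.1861 0.0778] [ 0.7678  0.0852  0.6265 -0.1037] [ 0.6   0.53 -0.48] [-0.001, 0.003, 0.009, -0.002, -0.002, -0.0]
3.8 [0.5259 0.186  0.0775] [ 0.7676  0.0852  0.6267 -0.1038] [0.05 0.8  0.12] [0.001, 0.004, 0.009, -0.001, -0.001, 0.001]
3.8 [0.5259 0.186  0.0775] [ 0.7676  0.0852  0.6267 -0.1038] [0.05 0.8  0.12] [0.001, 0.004, 0.009, -0.001, -0.001, 0.001]
```

View pics/s3.png

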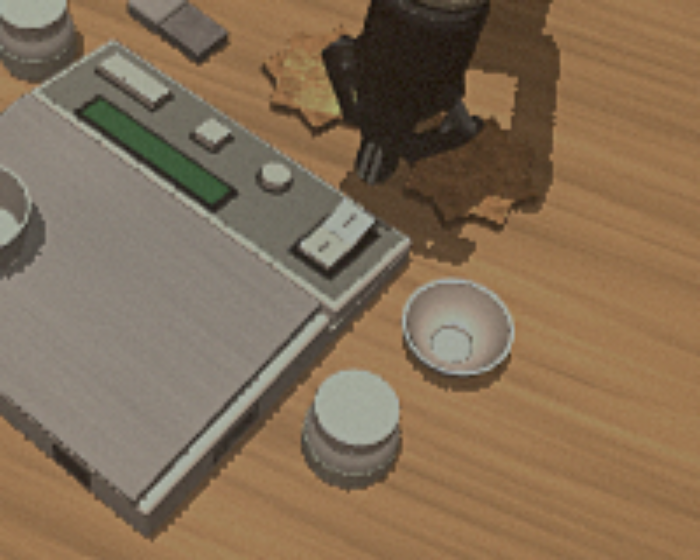

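Run:
```python
from h import *
s=manip.state(); print(s["tool_pos"],s["contact_force"])
a=manip.grab_frame("wrist"); b=manip.grab_frame("scene")
g=lambda z:(255*(z/255.)**.5).astype(np.uint8)
A=cv2.resize(g(a[180:290,200:310,::-1]),(600,600),interpolation=cv2.INTER_NEAREST)
cv2.imwrite("pics/w4.png",A)
B=cv2.resize(g(b[150:220,290:360,::-1]),(600,600),interpolation=cv2.INTER_NEAREST)
p=((proj(s["tool_pos"],"scene")-[290,150])*600/70)[0]; print(p)
cv2.imwrite("pics/s4.png",B)
```

```text
[0.52552384 0.1859553  0.07695167] [-0.12059287  0.24637395  0.07364763]
[284.66968887 318.84816176]
```

View pics/w4.png

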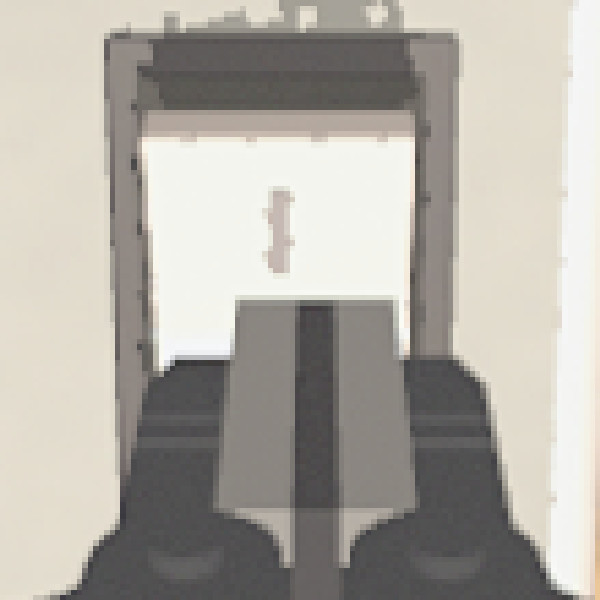

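View pics/s4.png

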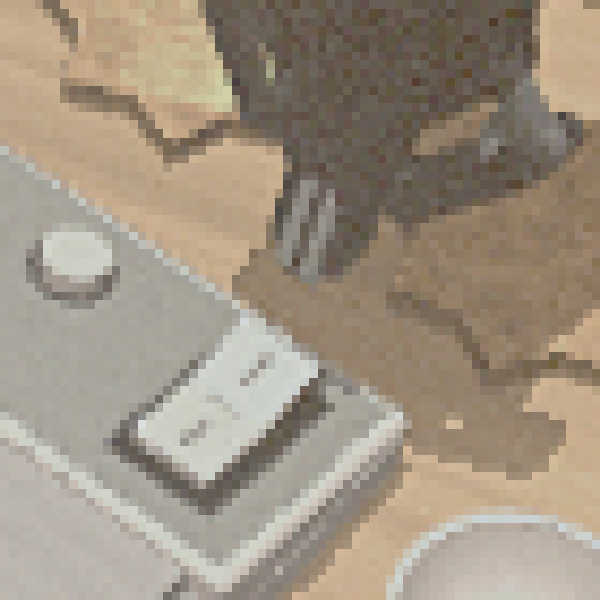

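The enlarged pictures show the shut fingertips ending at about pixel row 235 in the wrist view, 3 to 4 mm left of the rocker's middle. They may end somewhat behind the stated TCP, so I descend slowly and watch the force.

Call:
send_rows(motion=[[[-0.1,-0.35,0,0,0,0],[0.06,-0.02,-0.3,0,0,0],[0.06,-0.02,-0.3,0,0,0],[0.06,-0.02,-0.3,0,0,0],[0.06,-0.02,-0.3,0,0,0],[0.06,-0.02,-0.3,0,0,0],[0,0,0,0,0,0],[0,0,0,0,0,0]]])

```text
time: 4.67
tool_pos: [0.527, 0.1813, 0.0609]
tool_rot: [0.767, 0.085, 0.628, -0.104]
contact_force: [-0.7, 0.3, 0.8]
gripper_width: 0.004
```

```bash
cat >> h.py <<'E'
g=lambda z:(255*(z/255.)**.6).astype(np.uint8)
def look(tag,wb=(180,180,330,290),sb=(280,150,350,220)):
    s=manip.state(); a=manip.grab_frame("wrist"); b=manip.grab_frame("scene")
    A=cv2.resize(g(a[wb[1]:wb[3],wb[0]:wb[2],::-1]),(400,400*(wb[3]-wb[1])//(wb[2]-wb[0])),interpolation=cv2.INTER_NEAREST)
    B=cv2.resize(g(b[sb[1]:sb[3],sb[0]:sb[2],::-1]),(400,400*(sb[3]-sb[1])//(sb[2]-sb[0])),interpolation=cv2.INTER_NEAREST)
    h=max(A.shape[0],B.shape[0]); C=np.zeros((h,800,3),np.uint8); C[:A.shape[0],:400]=A; C[:B.shape[0],400:]=B
    cv2.imwrite(f"pics/{tag}.png",C)
    s=manip.state(); print(s["time"],s["tool_pos"].round(4),s["contact_force"].round(2))
E
python3 -c "
from h import *
look('l5')"
```

```text
4.7667 [0.5273 0.1814 0.0614] [-0.46 -0.26  0.33]
```

View pics/l5.png

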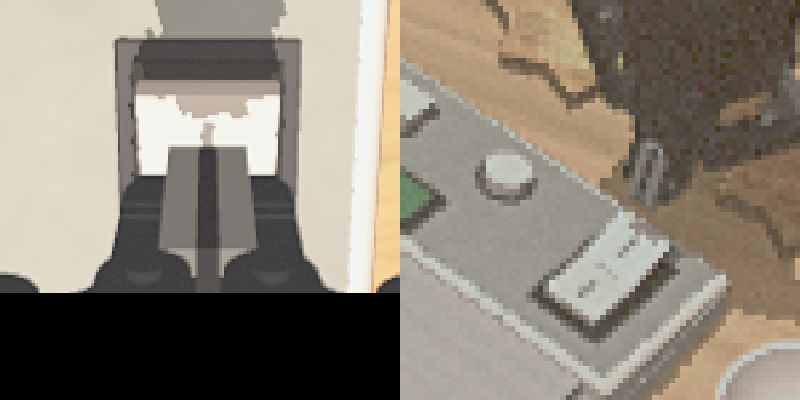

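The picture shows the fingers centred across the rocker (wrist crop 208,150) with their shadow on its near half, still clear of it in the scene crop. I continue down.

Call:
send_rows(motion=[[[0.03,-0.01,-0.15,0,0,0],[0.03,-0.01,-0.15,0,0,0],[0.03,-0.01,-0.15,0,0,0],[0.03,0,-0.15,0,0,0],[0,0,0,0,0,0],[0,0,0,0,0,0]]])

```text
time: 5.27
tool_pos: [0.5283, 0.181, 0.0552]
tool_rot: [0.767, 0.085, 0.627, -0.104]
contact_force: [-0.1, 0.2, -0.1]
gripper_width: -0.0
```

```bash
python3 -c "
from h import *
look('l6')"
```

```text
5.3667 [0.5285 0.1811 0.0554] [ 0.46 -0.05 -0.64]
```

View pics/l6.png

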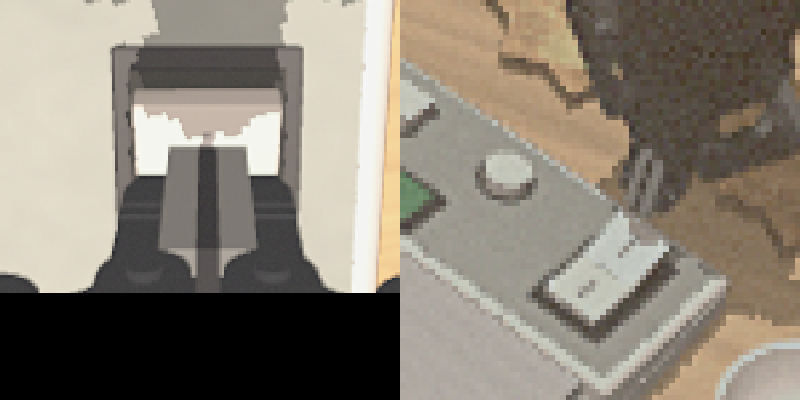

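Call:
send_rows(motion=[[[0.03,-0.01,-0.15,0,0,0],[0.03,-0.01,-0.15,0,0,0],[0.03,-0.01,-0.15,0,0,0],[0,0,0,0,0,0],[0,0,0,0,0,0]]])

```text
time: 5.78
tool_pos: [0.5292, 0.1808, 0.0507]
tool_rot: [0.767, 0.085, 0.627, -0.104]
contact_force: [0.7, -1.0, -0.5]
gripper_width: -0.0
```

```bash
python3 -c "
from h import *
look('l7')"
```

```text
5.8833 [0.5294 0.1808 0.0509] [-0.22 -0.65 -0.94]
```

View pics/l7.png

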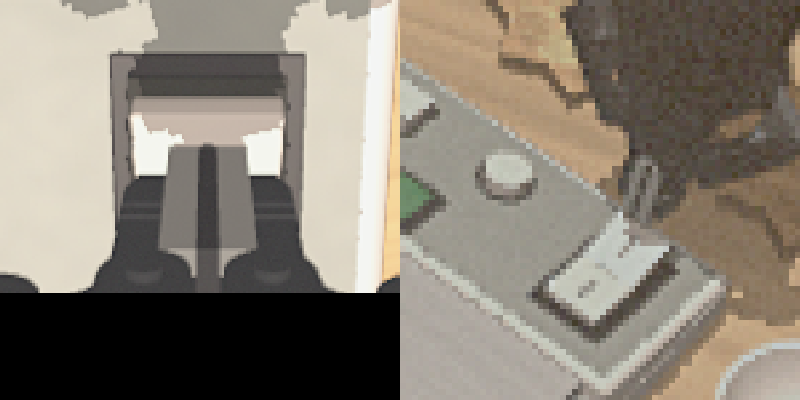

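Call:
send_rows(motion=[[[0.03,-0.01,-0.15,0,0,0],[0.03,-0.01,-0.15,0,0,0],[0.03,-0.01,-0.15,0,0,0],[0,0,0,0,0,0],[0,0,0,0,0,0]]])

```text
time: 6.3
tool_pos: [0.5301, 0.1805, 0.0462]
tool_rot: [0.767, 0.085, 0.627, -0.104]
contact_force: [-0.4, -0.7, 0.2]
gripper_width: -0.0
```

```bash
python3 -c "
from h import *
look('l8')"
```

```text
6.4 [0.5302 0.1805 0.0464] [ 0.31 -0.41 -0.34]
```

View pics/l8.png

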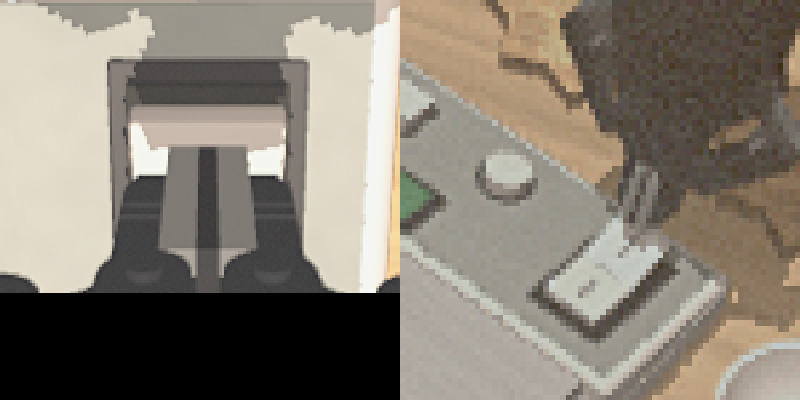

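Call:
send_rows(motion=[[[0.03,-0.01,-0.15,0,0,0],[0.03,-0.01,-0.15,0,0,0],[0.03,-0.01,-0.15,0,0,0],[0,0,0,0,0,0],[0,0,0,0,0,0]]])

```text
time: 6.82
tool_pos: [0.531, 0.1802, 0.0416]
tool_rot: [0.767, 0.085, 0.628, -0.104]
contact_force: [-0.1, 0.9, -0.1]
gripper_width: -0.0
```

```bash
python3 -c "
from h import *
look('l9')"
```

```text
6.9167 [0.5311 0.1802 0.0419] [ 0.11 -0.45  1.02]
```

View pics/l9.png

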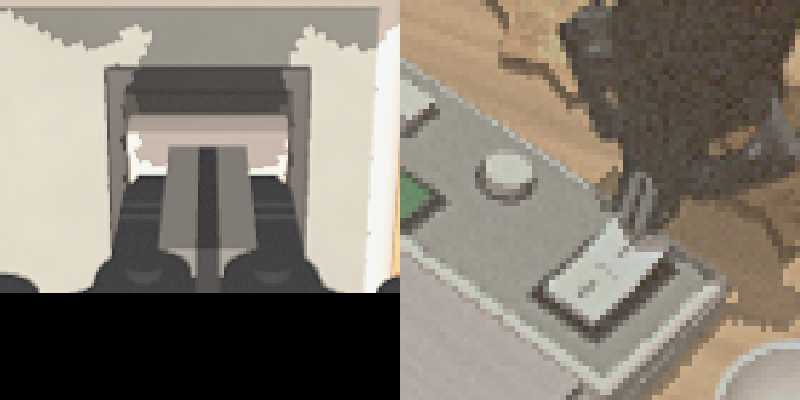

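Call:
send_rows(motion=[[[0.03,-0.01,-0.15,0,0,0],[0.03,-0.01,-0.15,0,0,0],[0,0,0,0,0,0],[0,0,0,0,0,0]]])

```text
time: 7.25
tool_pos: [0.5316, 0.1799, 0.0387]
tool_rot: [0.767, 0.085, 0.627, -0.104]
contact_force: [-0.5, 0.3, -1.0]
gripper_width: 0.003
```

```bash
python3 -c "
from h import *
look('l10')"
```

```text
7.35 [0.5317 0.18   0.0389] [-0.37  0.43 -1.08]
```

View pics/l10.png

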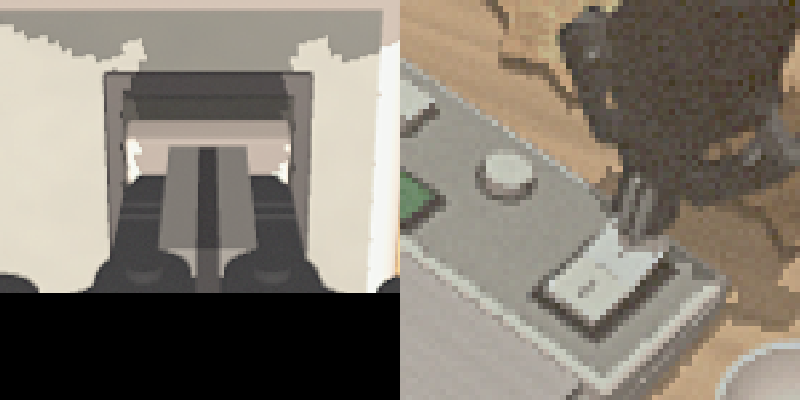

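Call:
send_rows(motion=[[[0.03,-0.01,-0.15,0,0,0],[0.03,0,-0.15,0,0,0],[0,0,0,0,0,0],[0,0,0,0,0,0]]])

```text
time: 7.68
tool_pos: [0.5322, 0.1798, 0.0357]
tool_rot: [0.767, 0.085, 0.627, -0.104]
contact_force: [-1.2, -0.6, 0.4]
gripper_width: -0.002
```

```bash
python3 -c "
from h import *
look('l11')"
```

```text
7.7833 [0.5323 0.1799 0.0358] [0.36 0.45 0.43]
```

View pics/l11.png

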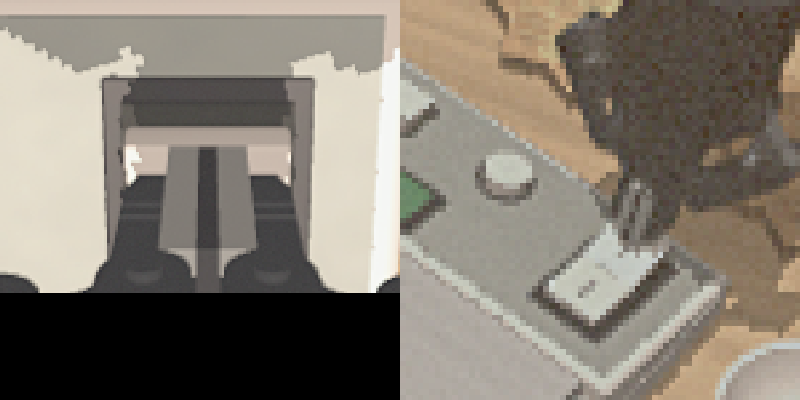

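The wrist picture shows the near end of the rocker's top face at about row 145 of the crop, level with the tip edge. I shift 4 mm up the slope and then continue down.

Call:
send_rows(motion=[[[0.19,-0.05,0.04,0,0,0],[0.19,-0.05,0.04,0,0,0],[0.03,-0.01,-0.15,0,0,0],[0,0,0,0,0,0],[0,0,0,0,0,0]]])

```text
time: 8.2
tool_pos: [0.5364, 0.1787, 0.035]
tool_rot: [0.767, 0.085, 0.627, -0.104]
contact_force: [0.7, -0.0, -0.7]
gripper_width: 0.001
```

```bash
python3 -c "
from h import *
look('l12')"
```

```text
8.3 [0.5364 0.1788 0.0351] [ 0.41  0.21 -0.18]
```

View pics/l12.png

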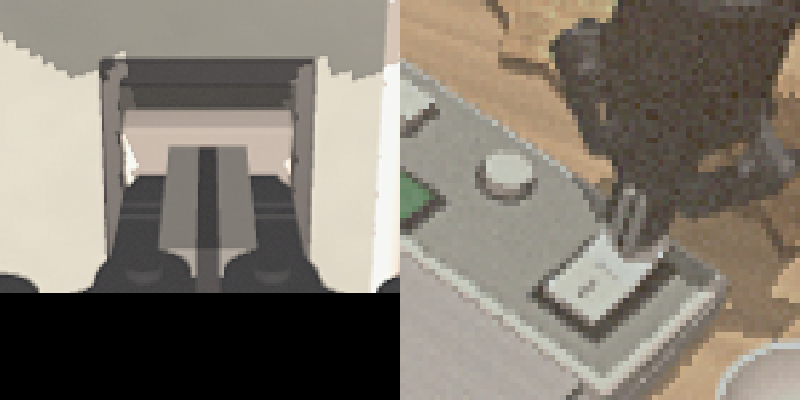

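Call:
send_rows(motion=[[[0.03,-0.01,-0.15,0,0,0],[0.03,-0.01,-0.15,0,0,0],[0.03,0,-0.15,0,0,0],[0,0,0,0,0,0],[0,0,0,0,0,0]]])

```text
time: 8.72
tool_pos: [0.5372, 0.1785, 0.0305]
tool_rot: [0.767, 0.085, 0.627, -0.104]
contact_force: [0.0, 0.4, 0.5]
gripper_width: -0.0
```

```bash
python3 -c "
from h import *
look('l13')"
```

```text
8.8167 [0.5373 0.1786 0.0306] [-0.39  0.28 -0.12]
```

View pics/l13.png

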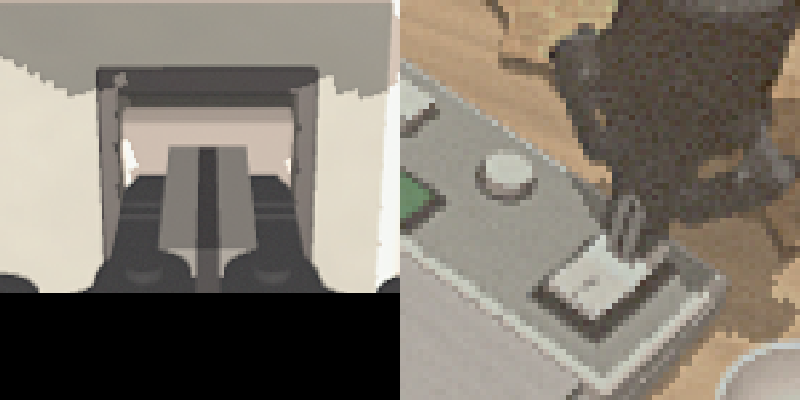

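The near end now stays put relative to the fingers while the bezel rises, so the rocker is in contact and turning.

Call:
send_rows(motion=[[[0.03,-0.01,-0.15,0,0,0],[0.03,-0.01,-0.15,0,0,0],[0,0,0,0,0,0],[0,0,0,0,0,0]]])

```text
time: 9.15
tool_pos: [0.5379, 0.1783, 0.0275]
tool_rot: [0.767, 0.085, 0.627, -0.104]
contact_force: [0.2, 0.2, 0.7]
gripper_width: 0.001
```

```bash
python3 -c "
from h import *
look('l14')"
```

```text
9.25 [0.5379 0.1783 0.0276] [-0.12  0.26 -0.55]
```

View pics/l14.png

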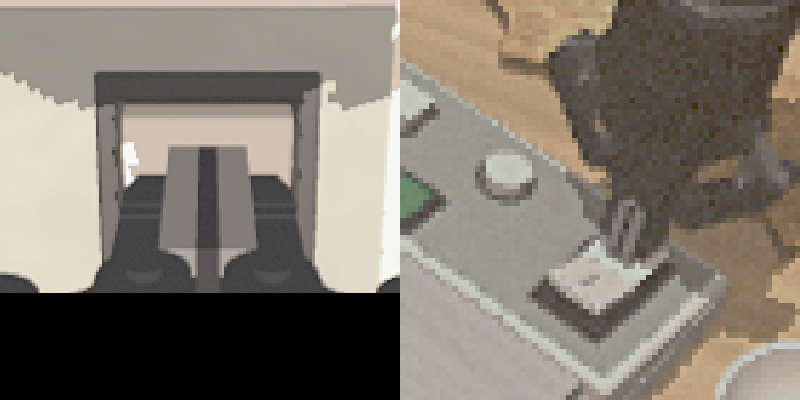

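Near the on position: the far half is visibly raised in the scene crop at (605,280) and the front face is nearly hidden. I press in smaller steps until the seal pushes back.

Call:
send_rows(motion=[[[0.02,0,-0.1,0,0,0],[0.02,-0.01,-0.1,0,0,0],[0,0,0,0,0,0],[0,0,0,0,0,0]]])

```text
time: 9.58
tool_pos: [0.5383, 0.1783, 0.0256]
tool_rot: [0.767, 0.085, 0.627, -0.104]
contact_force: [-0.5, 0.6, -0.0]
gripper_width: -0.002
```

```bash
python3 -c "
from h import *
look('l15')"
```

```text
9.6833 [0.5383 0.1782 0.0256] [ 0.56 -0.38 -0.37]
```

View pics/l15.png

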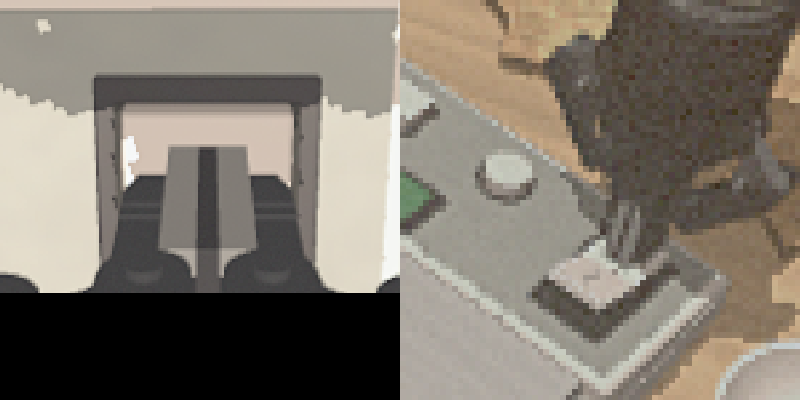

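Call:
send_rows(motion=[[[0.02,0,-0.1,0,0,0],[0.02,-0.01,-0.1,0,0,0],[0,0,0,0,0,0],[0,0,0,0,0,0]]])

```text
time: 10.02
tool_pos: [0.5387, 0.1782, 0.0242]
tool_rot: [0.767, 0.085, 0.627, -0.104]
contact_force: [-4.0, -0.8, 5.2]
gripper_width: -0.0
```

```bash
python3 -c "
from h import *
look('l16')"
```

```text
10.1167 [0.5387 0.1782 0.0242] [-3.17 -0.19  4.75]
```

View pics/l16.png

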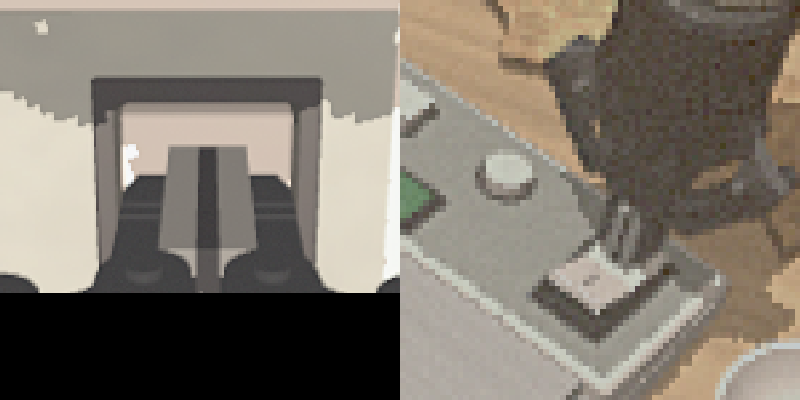

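The sideways force (-4, 0, 5 N) suggests the back edge of the tip bears on the rocker's far half near the pivot. I lift a little, shift 6 mm towards the near end and press again.

Call:
send_rows(motion=[[[-0.04,0.01,0.2,0,0,0],[-0.04,0.01,0.2,0,0,0],[-0.29,0.08,-0.06,0,0,0],[-0.29,0.08,-0.06,0,0,0],[0,0,0,0,0,0],[0,0,0,0,0,0]]])

```text
time: 10.62
tool_pos: [0.5316, 0.18, 0.026]
tool_rot: [0.767, 0.085, 0.628, -0.104]
contact_force: [0.7, 0.5, 0.5]
gripper_width: 0.0
```

```bash
python3 -c "
from h import *
look('l17')"
```

```text
10.7167 [0.532  0.18   0.0263] [-0.6   0.21 -0.69]
```

View pics/l17.png

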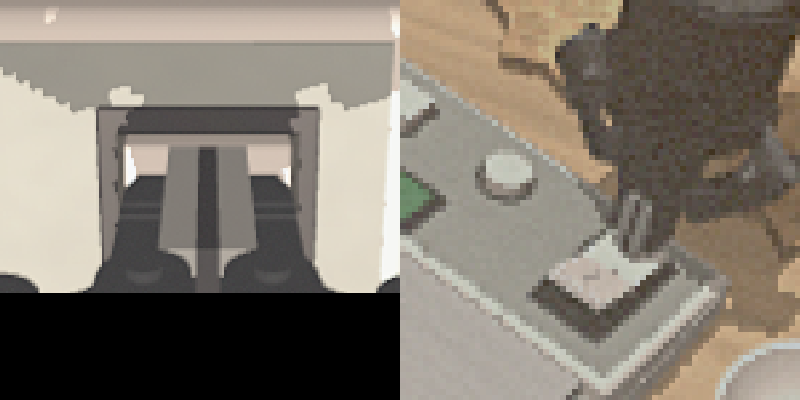

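Call:
send_rows(motion=[[[0.12,-0.03,-0.07,0,0,0],[0.02,0,-0.1,0,0,0],[0.02,-0.01,-0.1,0,0,0],[0,0,0,0,0,0],[0,0,0,0,0,0]]])

```text
time: 11.13
tool_pos: [0.534, 0.1796, 0.0242]
tool_rot: [0.767, 0.085, 0.627, -0.104]
contact_force: [-1.1, 0.5, 2.8]
gripper_width: -0.004
```

```bash
python3 -c "
from h import *
look('l18')"
```

```text
11.2333 [0.534  0.1796 0.0241] [-1.63 -0.28  3.29]
```

View pics/l18.png

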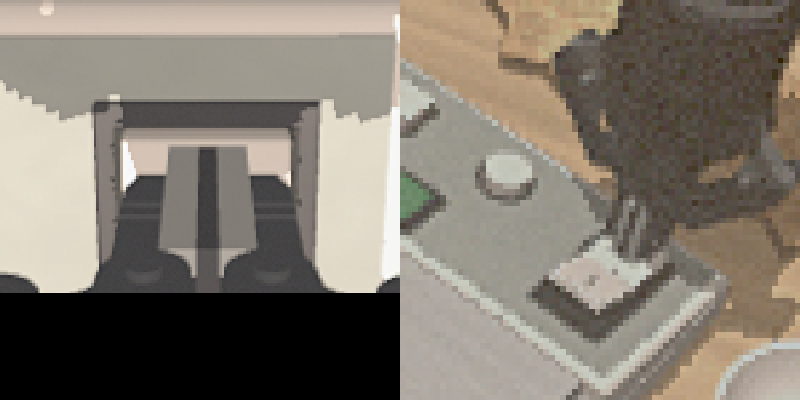

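Call:
send_rows(motion=[[[0.02,0,-0.1,0,0,0],[0.01,0,-0.07,0,0,0],[0,0,0,0,0,0],[0,0,0,0,0,0]]])

```text
time: 11.57
tool_pos: [0.5343, 0.1796, 0.0228]
tool_rot: [0.767, 0.085, 0.627, -0.104]
contact_force: [-4.1, -0.5, 6.0]
gripper_width: -0.001
```

```bash
python3 -c "
from h import *
look('l19')"
```

```text
11.6667 [0.5343 0.1796 0.0228] [-3.4  -1.08  7.09]
```

View pics/l19.png

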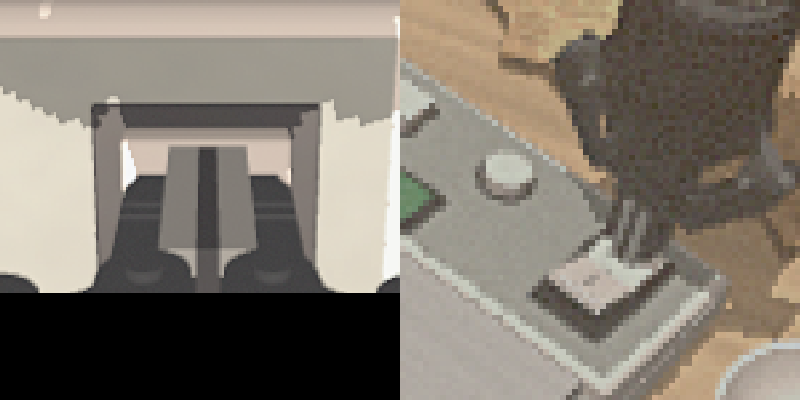

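Force rose to about 8 N, as expected at the end stop. I back off and check the rocker's state.

Call:
send_rows(motion=[[[-0.1,0.03,0.5,0,0,0],[-0.2,0.05,1,0,0,0],[-0.4,0.1,2,0,0,0],[-0.4,0.1,2,0,0,0],[-1,0,1,0,0,0],[-2,0,1,0,0,0],[-2,0,1,0,0,0],[0,0,0,0,0,0],[0,0,0,0,0,0]]])

```text
time: 12.42
tool_pos: [0.4729, 0.1827, 0.108]
tool_rot: [0.768, 0.085, 0.627, -0.103]
contact_force: [0.4, 0.5, 0.0]
gripper_width: -0.006
```

```bash
python3 -c "
from h import *
look('l20',wb=(180,140,330,290),sb=(290,170,350,230))
im=manip.grab_frame('top'); cv2.imwrite('pics/t20.png',cv2.resize(g(im[170:270,170:340,::-1]),None,fx=4.5,fy=4.5,interpolation=cv2.INTER_CUBIC))
"
```

```text
12.5167 [0.4731 0.1824 0.107 ] [0.35 0.56 0.25]
```

View pics/l20.png

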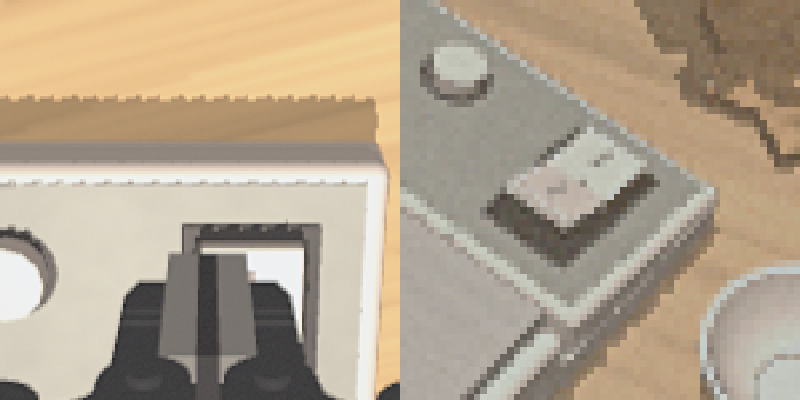

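View pics/t20.png

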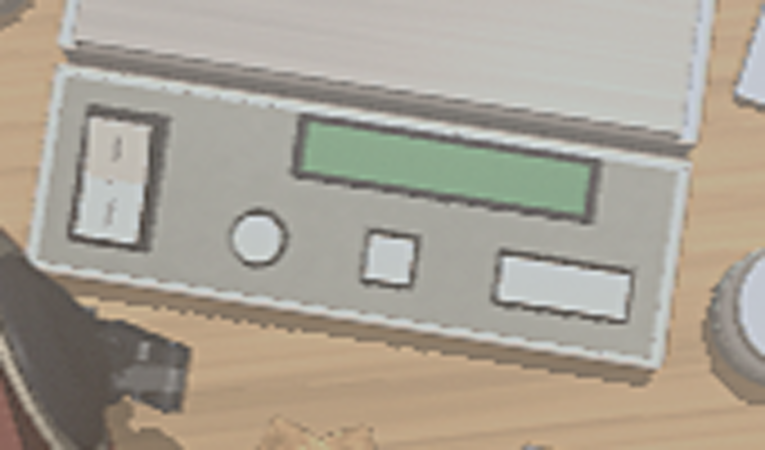

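Both pictures show the rocker over: the far half is now raised (scene crop 555,190) and the near half lies flat at (600,160), with the scale in place. Next I move over the units key, where the wrist view also lets me measure the rocker angle.

Call:
send_rows(motion=[[[0.82,-1.83,0,0,0,0],[0.82,-1.83,0,0,0,0],[0.82,-1.83,0,0,0,0],[0.83,-1.83,0,0,0,0],[0,0,-0.9,0,0,0],[0,0,-0.9,0,0,0],[0,0,-0.8,0,0,0],[0,0,0,0,0,0],[0,0,0,0,0,0],[0,0,0,0,0,0]]])

```text
time: 13.4
tool_pos: [0.5056, 0.1099, 0.0808]
tool_rot: [0.767, 0.085, 0.628, -0.104]
contact_force: [-0.4, 0.0, -0.7]
gripper_width: 0.001
```

```bash
python3 -c "
from h import *
s=manip.state(); print(s['time'],s['tool_pos'],s['contact_force'],s['tool_rot'].tolist())
a=manip.grab_frame('wrist'); cv2.imwrite('pics/w21full.png',a[:,:,::-1])
A=cv2.resize(g(a[160:290,210:440,::-1]),None,fx=3.4,fy=3.4,interpolation=cv2.INTER_CUBIC)
cv2.imwrite('pics/w21.png',A)
print(manip.state()['tool_pos'])
"
```

```text
13.4 [0.50562514 0.10985111 0.08078675] [-0.40899712  0.03340929 -0.70461712] [0.7669890120304778, 0.08453105200465727, 0.627577301440297, -0.10358130810340395]
[0.5059696  0.10981009 0.0812978 ]
```

View pics/w21.png

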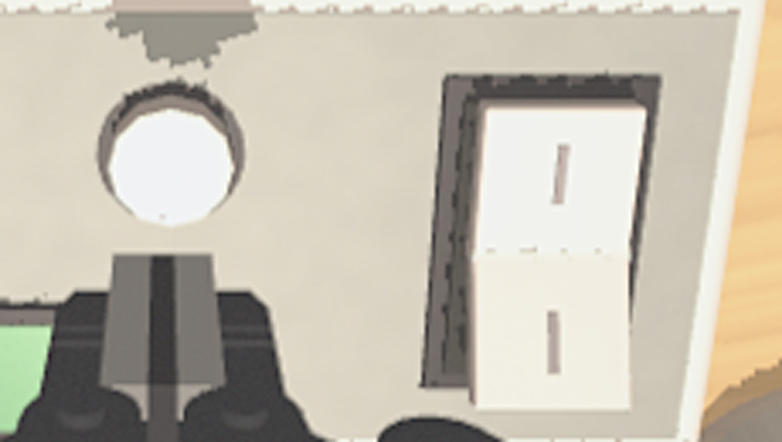

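Run:
```python
from h import *
s=dict(tool_pos=[0.5056251,0.1098511,0.0807868],tool_rot=[0.7669890120304778,0.08453105200465727,0.627577301440297,-0.10358130810340395])
T=tool_T(s)@np.array(manip.calibration("wrist")["hand_eye"])
px=np.array([[481,104],[645,108],[630,257],[474,253],[472,405],[629,410]])/3.4+[210,160]
c=.2
def P(u,v,h): return np.array([-0.108+u*np.cos(c)-h*np.sin(c),v,0.045+u*np.sin(c)+h*np.cos(c)])
def W(p,yaw): return R.from_euler('z',yaw).as_matrix()@p+[.6219,.0345,0]
def model(x,L=.03):
    u0,v0,h0,th,yaw=x; a=.34-th; b=th
    L0=[(u0-L*np.cos(a),v0-.015,h0+L*np.sin(a)),(u0-L*np.cos(a),v0+.015,h0+L*np.sin(a)),(u0,v0+.015,h0),(u0,v0-.015,h0),(u0+L*np.cos(b),v0-.015,h0+L*np.sin(b)),(u0+L*np.cos(b),v0+.015,h0+L*np.sin(b))]
    return proj(np.array([W(P(*q),yaw) for q in L0]),"wrist",T)
f=least_squares(lambda x:(model(x)-px).ravel(),[0,.12,.003,.3,-.267]); print(f.x.round(4),f.fun.round(2),f.cost)
for th in (.2,.25,.28,.31,.34):
    ff=least_squares(lambda x:(model([*x[:3],th,x[3]])-px).ravel(),[0,.12,.003,-.267]); print(th,ff.x.round(4),round(ff.cost,2))
```

```text
[ 0.      0.1178  0.0076  0.3512 -0.2757] [ 1.34  0.34 -0.02 -0.52 -1.27 -0.91 -0.52 -0.01  0.54  1.16 -0.13 -0.06] 3.2772986372792867
0.2 [ 0.0019  0.1199  0.013  -0.2339] 9.76
0.25 [ 0.0014  0.1194  0.0109 -0.2474] 5.91
0.28 [ 0.0011  0.119   0.0098 -0.2556] 4.51
0.31 [ 0.0007  0.1185  0.0088 -0.264 ] 3.67
0.34 [ 2.000e-04  1.180e-01  7.900e-03 -2.725e-01] 3.3
```

The fit puts the rocker at 0.35 rad against 0.34 for fully on. Poorer fits allow 0.31, and the last push met the seal's stiffness, so it is on. The wrist picture shows the units key centred at zoom (171,167), 8 px right of the finger centre line. I correct for that and approach.

Call:
send_rows(motion=[[[-0.31,0.22,-0.07,0,0,0],[0.11,-0.03,-0.56,0,0,0],[0.11,-0.03,-0.56,0,0,0],[0.11,-0.03,-0.56,0,0,0],[0.11,-0.03,-0.56,0,0,0],[0.11,-0.03,-0.56,0,0,0],[0.11,-0.03,-0.56,0,0,0],[0.11,-0.03,-0.56,0,0,0],[0,0,0,0,0,0],[0,0,0,0,0,0]]])

```text
time: 14.28
tool_pos: [0.5102, 0.1092, 0.0405]
tool_rot: [0.767, 0.085, 0.628, -0.104]
contact_force: [0.5, -0.3, -0.3]
gripper_width: -0.001
```

```bash
python3 -c "
from h import *
look('l22',sb=(260,130,330,200))"
```

```text
14.3833 [0.5108 0.1093 0.0414] [ 0.03 -0.22  0.82]
```

View pics/l22.png

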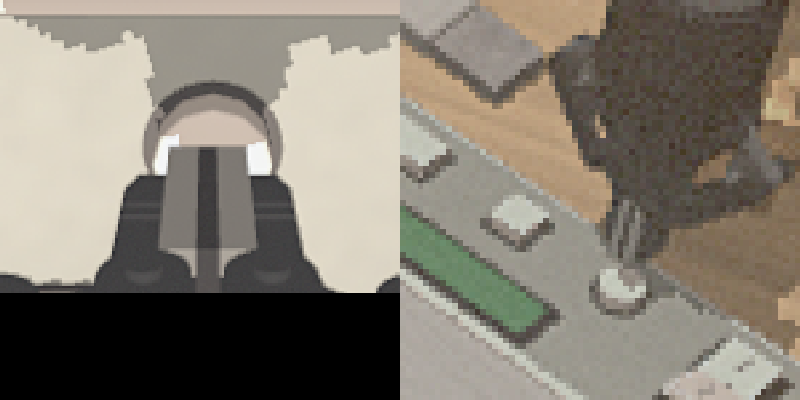

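Aligned: in the wrist crop the key's centre is at column 213 and the finger at 208. I continue down, then watch for contact.

Call:
send_rows(motion=[[[-0.19,0.05,-0.04,0,0,0],[0.06,-0.02,-0.3,0,0,0],[0.06,-0.02,-0.3,0,0,0],[0.06,-0.02,-0.3,0,0,0],[0.06,-0.01,-0.3,0,0,0],[0.02,-0.01,-0.1,0,0,0],[0,0,0,0,0,0],[0,0,0,0,0,0]]])

```text
time: 15.05
tool_pos: [0.5112, 0.109, 0.0276]
tool_rot: [0.767, 0.085, 0.627, -0.104]
contact_force: [0.1, -0.1, 0.1]
gripper_width: 0.001
```

```bash
python3 -c "
from h import *
look('l23',sb=(260,130,330,200))"
```

```text
15.15 [0.5114 0.109  0.0279] [-0.26 -0.42  0.32]
```

View pics/l23.png

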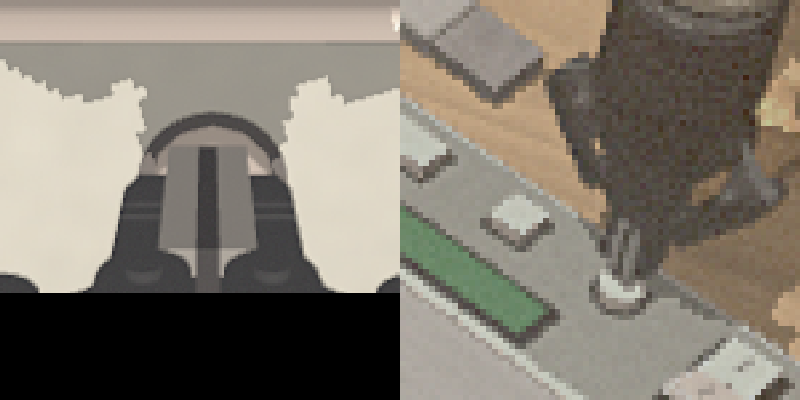

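Call:
send_rows(motion=[[[0.02,-0.01,-0.1,0,0,0],[0.02,0,-0.1,0,0,0],[0.02,-0.01,-0.1,0,0,0],[0,0,0,0,0,0]]])

```text
time: 15.48
tool_pos: [0.5117, 0.1088, 0.0245]
tool_rot: [0.767, 0.085, 0.627, -0.104]
contact_force: [0.6, -0.1, -0.7]
gripper_width: 0.003
```

Call:
send_rows(motion=[[[0.02,-0.01,-0.1,0,0,0],[0.02,0,-0.1,0,0,0],[0,0,0,0,0,0]]])

```text
time: 15.73
tool_pos: [0.5123, 0.1087, 0.0228]
tool_rot: [0.767, 0.085, 0.627, -0.104]
contact_force: [-0.6, -0.5, 2.3]
gripper_width: 0.001
```

Contact with the key (2.3 N). I press 3.5 mm further.

Call:
send_rows(motion=[[[0.02,-0.01,-0.1,0,0,0],[0.02,0,-0.1,0,0,0],[0.02,-0.01,-0.1,0,0,0],[0.01,0,-0.05,0,0,0],[0,0,0,0,0,0],[0,0,0,0,0,0]]])

```text
time: 16.23
tool_pos: [0.513, 0.1085, 0.0194]
tool_rot: [0.767, 0.085, 0.627, -0.104]
contact_force: [-1.9, -0.2, 5.3]
gripper_width: 0.002
```

```bash
python3 -c "
from h import *
look('l24',sb=(260,130,330,200))"
```

```text
16.3333 [0.513  0.1085 0.0194] [-2.76  0.05  4.3 ]
```

View pics/l24.png

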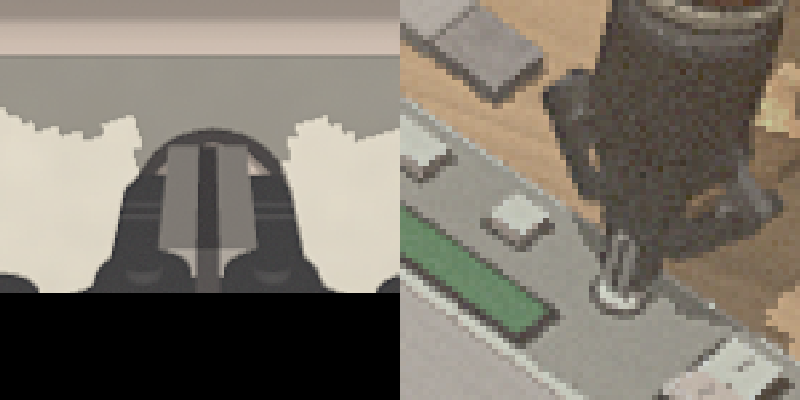

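Force is about 5.3 N, and with some 4.5 mm of travel the key is pressed. I release it and move over the tare bar.

Call:
send_rows(motion=[[[-0.1,0.02,0.5,0,0,0],[-0.1,0.03,0.5,0,0,0],[-0.28,0.08,1.45,0,0,0],[-0.28,0.08,1.47,0,0,0],[0,0,0,0,0,0],[-0.78,-2.9,0,0,0,0],[-0.78,-2.9,0,0,0,0],[-0.78,-2.9,0,0,0,0],[-0.78,-2.9,0,0,0,0],[-0.78,-2.9,0,0,0,0],[0,0,0,0,0,0],[0,0,0,0,0,0]]])

```text
time: 17.33
tool_pos: [0.4658, -0.0356, 0.0579]
tool_rot: [0.767, 0.086, 0.627, -0.105]
contact_force: [-0.4, -0.4, 0.3]
gripper_width: -0.005
```

```bash
python3 -c "
from h import *
look('l25',wb=(180,140,330,290),sb=(230,120,330,220))"
```

```text
17.4333 [ 0.4662 -0.0341  0.0581] [ 0.13 -0.24 -0.42]
```

View pics/l25.png

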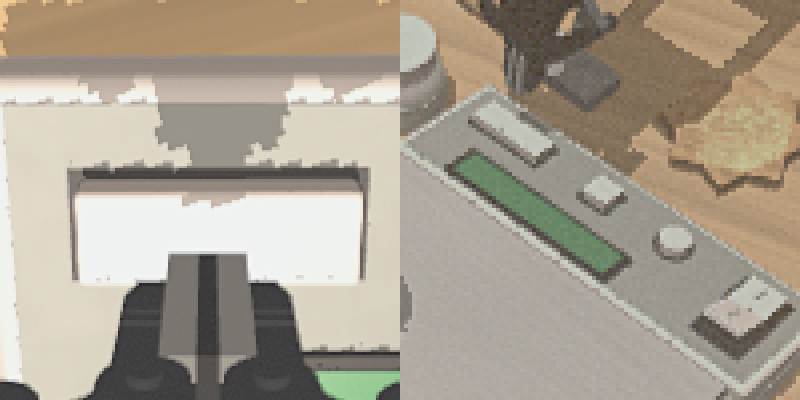

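The scene crop shows the units key up again and the rocker still on. In the wrist crop the bar's centre is at column 218 and the finger at 208, so I shift 2 mm left and descend.

Call:
send_rows(motion=[[[0.05,0.2,0,0,0,0],[0.09,-0.02,-0.46,0,0,0],[0.09,-0.03,-0.46,0,0,0],[0.09,-0.02,-0.46,0,0,0],[0.09,-0.03,-0.46,0,0,0],[0.09,-0.02,-0.46,0,0,0],[0.09,-0.03,-0.46,0,0,0],[0.04,-0.01,-0.22,0,0,0],[0,0,0,0,0,0],[0,0,0,0,0,0]]])

```text
time: 18.27
tool_pos: [0.4726, -0.034, 0.0285]
tool_rot: [0.767, 0.085, 0.627, -0.104]
contact_force: [0.1, 0.9, 0.3]
gripper_width: -0.001
```

```bash
python3 -c "
from h import *
look('l26',wb=(180,140,330,290),sb=(230,120,330,220))"
```

```text
18.3667 [ 0.4729 -0.0341  0.029 ] [-0.54  0.35  0.42]
```

View pics/l26.png

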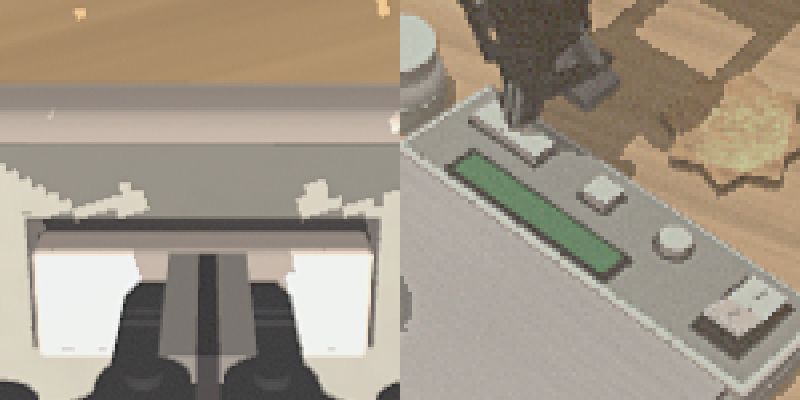

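The tip is aligned over the middle of the bar, with its near edge at row 248 and the tip at 255. I continue in 1 mm steps.

Call:
send_rows(motion=[[[0.02,-0.01,-0.1,0,0,0],[0.02,0,-0.1,0,0,0],[0.02,-0.01,-0.1,0,0,0],[0.02,0,-0.1,0,0,0],[0,0,0,0,0,0]]])

```text
time: 18.78
tool_pos: [0.4733, -0.0342, 0.0244]
tool_rot: [0.767, 0.085, 0.627, -0.104]
contact_force: [-0.5, -0.8, 0.4]
gripper_width: 0.002
```

Call:
send_rows(motion=[[[0.02,-0.01,-0.1,0,0,0],[0.02,0,-0.1,0,0,0],[0.02,-0.01,-0.1,0,0,0],[0,0,0,0,0,0]]])

```text
time: 19.12
tool_pos: [0.474, -0.0344, 0.0217]
tool_rot: [0.767, 0.085, 0.627, -0.104]
contact_force: [-1.7, 0.9, 2.9]
gripper_width: 0.004
```

Call:
send_rows(motion=[[[0.02,-0.01,-0.1,0,0,0],[0.02,0,-0.1,0,0,0],[0.02,-0.01,-0.1,0,0,0],[0,0,0,0,0,0],[0,0,0,0,0,0]]])

```text
time: 19.53
tool_pos: [0.4746, -0.0346, 0.0188]
tool_rot: [0.767, 0.085, 0.627, -0.104]
contact_force: [-3.5, 1.4, 4.7]
gripper_width: 0.0
```

```bash
python3 -c "
from h import *
look('l27',wb=(180,140,330,290),sb=(230,120,330,220))"
```

```text
19.6333 [ 0.4746 -0.0346  0.0188] [-3.5   1.44  4.01]
```

View pics/l27.png

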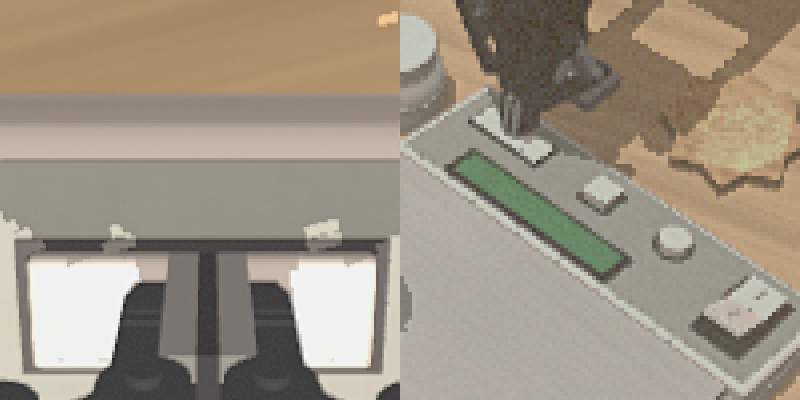

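The bar is visibly sunk, and the roughly 5 N normal force means about 5 mm of travel. I release and retreat.

Call:
send_rows(motion=[[[-0.1,0.02,0.5,0,0,0],[-0.1,0.03,0.5,0,0,0],[-0.28,0.08,1.45,0,0,0],[-0.28,0.08,1.47,0,0,0],[-0.3,0,2,0,0,0],[-0.5,0.3,2,0,0,0],[-0.5,0.6,2,0,0,0],[-1,1,2,0,0,0],[-1,1,2,0,0,0],[0,0,0,0,0,0],[0,0,0,0,0,0],[0,0,0,0,0,0]]])

```text
time: 20.63
tool_pos: [0.4338, -0.0037, 0.1571]
tool_rot: [0.767, 0.085, 0.628, -0.104]
contact_force: [-0.2, -0.6, -0.4]
gripper_width: 0.0
```

```bash
python3 -c "
from h import *
s=manip.state(); print(s['time'],s['tool_pos'],s['contact_force'])
a=manip.grab_frame('wrist'); b=manip.grab_frame('scene')
cv2.imwrite('pics/w28.png',a[:,:,::-1])
cv2.imwrite('pics/s28.png',cv2.resize(g(b[120:280,160:380,::-1]),None,fx=3.4,fy=3.4,interpolation=cv2.INTER_CUBIC))
b0=cv2.imread('pics/scene0.png')[:,:,::-1]
d=np.abs(b.astype(int)-b0).max(2)[130:290,165:345]; print('changed px',(d>60).sum())
T=np.array(manip.calibration('scene')['cam_to_world'])
for q in ('scale','tub','pan'):
    for e in manip.landmark_of(q,'scene')[:1]: print(q,(T@np.append(e['centre'],1))[:3].round(4))
"
```

```text
20.6333 [ 0.43378564 -0.00366292  0.15705759] [-0.1797433  -0.55307809 -0.4456202 ]
changed px 302
scale [ 0.6219  0.0362 -0.0015]
tub [ 0.6791 -0.0614  0.0696]
pan [0.6751 0.0157 0.053 ]
```

View pics/w28.png

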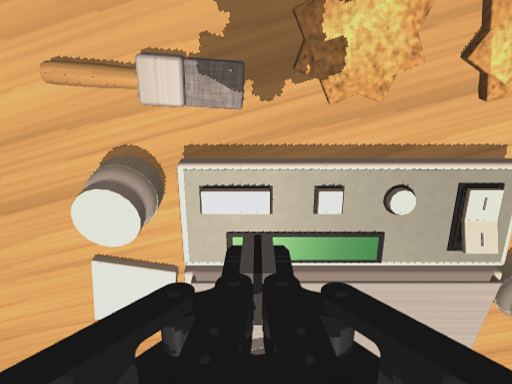

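View pics/s28.png

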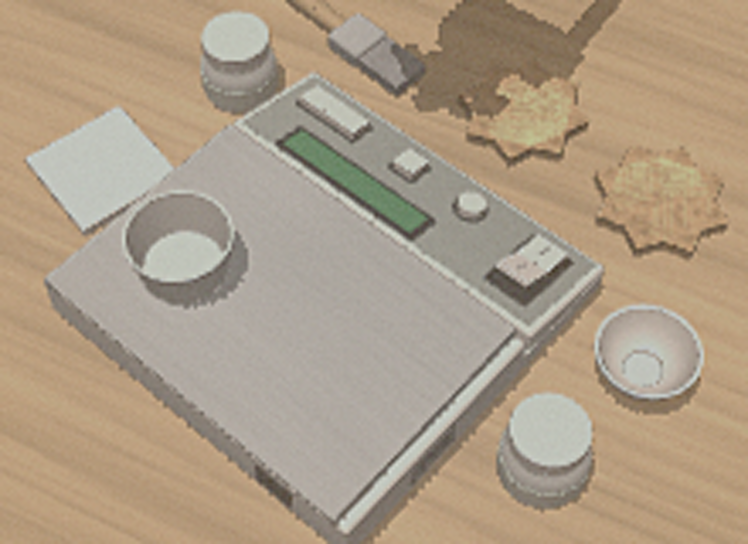

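The final pictures show all three keys up (wrist: bar (236,200), square key (329,200), units key (400,200)) and the rocker on at (480,218). The tub stands on the pan, nothing around has moved, and the arm is clear.

```bash
python3 -c "
from h import *
print(manip.job_done()); s=manip.state(); print(s['time'],s['contact_force'])"
```

```text
the job is handed in; nothing more can be done
None
the job is handed in; nothing more can be done
```

I pushed the rocker on, pressed and released the round units key, then pressed and released the tare bar. I handed the job in after about 20.6 s; no verdict was reported, so the result rests on my own checks.

**Rocker:** I pushed until the force reached about 8 N, which matches the seal's stiffness. A fit to the wrist picture gave 0.35 rad, against 0.34 for fully on. That fit is not very sharp: the error at 0.28 rad was only moderately worse. On my first push the tip sat too close to the pivot and pressed sideways, so I moved nearer the front edge and pushed again.

**Units key and tare bar:** Each was pressed to about 5 N, roughly 4.5 to 5.5 mm of travel. I inferred travel from force and motion, not from a direct reading.

**Final pictures:** All three keys are up and the far half of the rocker is raised. The tub stands on the pan and the things around the scale look unmoved. The network's fixes for scale, tub and pan match the first ones within about 3 mm. The arm was clear, with only sensor noise on the force reading.

**Disagreement:** The fingertips touched about 20 to 26 mm sooner along the tool than the stated TCP implies. I therefore found each contact by force and picture, not from the TCP position.

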